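# Find the loose bolt in the service housing and hold its cap open

### The job

Raise the housing's lid until it stands straight up and leave it standing there. One of the three bolts inside is loose and sinks when tapped: tap the bolt heads gently from above to find it, then lift that bolt's cap by its ear, at least halfway to upright, so that a colleague can look at the thread. Finish while still holding the cap open, and leave the things on the bench round the housing where they are.

Things in the scene. Friction and masses are not known exactly. Their poses are not given: they have to be found in the camera images.
- housing: Grey steel service housing bolted to the bench, 200 (x) x 300 (y) x 70 mm high, 8 mm walls, open inside down to a solid deck at height 30 mm. Origin: centre of its underside; its x axis points to its lid hinge (away from the robot), y to its left, z up. Inside, in a row along y at y = +85 mm (a), 0 (b), -85 mm (c), stand three equal capped bolts.
- lid (a joint): Stiff hinge of the housing's flat aluminium lid (198 x 300 x 6 mm), along the far top edge; rad, 0 = closed flat, 1.57 = standing straight up, stop at 2.2 (leaning back). It stays at any angle where it is left; moving it takes about 3 to 5 N at the ear. It starts closed or a little ajar.
- lid_ear (a point): Centre of the lid's dark lifting ear: a round barrel 16 mm in diameter and 18 mm long along the housing's y, on a 10 mm wide neck, 230 mm from the hinge axis, 30 mm out from the middle of the lid's front edge; level with the hinge when the lid is closed. Pinched across its 18 mm length from above, it can turn between the fingertips while the lid swings.
- lid_hinge (a point): Middle of the lid's hinge axis (axis along the housing's y), 73 mm above the bench.
- cap_a (a joint): Hinge of the left steel cap (plate 50 x 50 x 6 mm, hinged on its far side along the housing's y); rad, 0 = closed, 1.5 = stop, nearly upright. A light spring and its weight shut it when let go (about 2 N at the ear holds it up). Only the cap whose bolt is loose can be lifted, a tight bolt keeps its cap shut.
- cap_a_ear (a point): Centre of the left cap's lifting ear at its front: a round barrel 16 mm in diameter and 18 mm long along the housing's y, on a 9 mm neck; closed it is 78 mm in front of (toward the robot from) and 12 mm above the cap's hinge axis, 54 mm above the bench, 54 mm clear of the front wall. It moves on an arc about the hinge and can turn between the fingertips.
- cap_a_hinge (a point): Middle of the left cap's hinge axis, 42 mm above the bench.
- bolt_a (a joint): How far the left captive bolt has been pushed down into its cap, m: 0 = standing up, 0.006 = fully in. The loose bolt yields the whole 6 mm under 1.5 to 3.5 N and springs back; a tight one gives less than 1 mm.
- bolt_a_top (a point): Centre of the top face of the left bolt's round head (20 mm in diameter, 9 mm high, on a brass collar), 60 mm above the bench when up; 28 mm in front of its cap's hinge and 50 mm behind its ear. All three look alike.
- cap_b (a joint): Hinge of the middle steel cap (plate 50 x 50 x 6 mm, hinged on its far side along the housing's y); rad, 0 = closed, 1.5 = stop, nearly upright. A light spring and its weight shut it when let go (about 2 N at the ear holds it up). Only the cap whose bolt is loose can be lifted, a tight bolt keeps its cap shut.
- cap_b_ear (a point): Centre of the middle cap's lifting ear at its front: a round barrel 16 mm in diameter and 18 mm long along the housing's y, on a 9 mm neck; closed it is 78 mm in front of (toward the robot from) and 12 mm above the cap's hinge axis, 54 mm above the bench, 54 mm clear of the front wall. It moves on an arc about the hinge and can turn between the fingertips.
- cap_b_hinge (a point): Middle of the middle cap's hinge axis, 42 mm above the bench.
- bolt_b (a joint): How far the middle captive bolt has been pushed down into its cap, m: 0 = standing up, 0.006 = fully in. The loose bolt yields the whole 6 mm under 1.5 to 3.5 N and springs back; a tight one gives less than 1 mm.
- bolt_b_top (a point): Centre of the top face of the middle bolt's round head (20 mm in diameter, 9 mm high, on a brass collar), 60 mm above the bench when up; 28 mm in front of its cap's hinge and 50 mm behind its ear. All three look alike.
- cap_c (a joint): Hinge of the right steel cap (plate 50 x 50 x 6 mm, hinged on its far side along the housing's y); rad, 0 = closed, 1.5 = stop, nearly upright. A light spring and its weight shut it when let go (about 2 N at the ear holds it up). Only the cap whose bolt is loose can be lifted, a tight bolt keeps its cap shut.
- cap_c_ear (a point): Centre of the right cap's lifting ear at its front: a round barrel 16 mm in diameter and 18 mm long along the housing's y, on a 9 mm neck; closed it is 78 mm in front of (toward the robot from) and 12 mm above the cap's hinge axis, 54 mm above the bench, 54 mm clear of the front wall. It moves on an arc about the hinge and can turn between the fingertips.
- cap_c_hinge (a point): Middle of the right cap's hinge axis, 42 mm above the bench.
- bolt_c (a joint): How far the right captive bolt has been pushed down into its cap, m: 0 = standing up, 0.006 = fully in. The loose bolt yields the whole 6 mm under 1.5 to 3.5 N and springs back; a tight one gives less than 1 mm.
- bolt_c_top (a point): Centre of the top face of the right bolt's round head (20 mm in diameter, 9 mm high, on a brass collar), 60 mm above the bench when up; 28 mm in front of its cap's hinge and 50 mm behind its ear. All three look alike.
- tape: Black tape roll, 80 mm across, 19 mm high, lying flat on the bench right of the housing; origin under its centre. A bystander.
- tin: Low ink tin, 100 mm across, 55 mm high; origin under its centre. A bystander.
- corner: Plain L-shaped corner block, 80 x 80 x 30 mm, lying on the bench in front of the housing; origin under its centre. A bystander.

How it is judged:
By the outcome, as a careful person would: the job done as asked, in the order asked, and still so for the second after the job is handed in, while the arm keeps its last pose, push and grip.
It also fails if it takes over 58 s, if anything falls off the work surface, if the arm or the gripper's body presses on something with over 40 N, if the wrist force passes 120 N, or if a joint passes its speed limit or range.

### The arm

A 6-joint arm with a two-finger parallel gripper is mounted at the origin on a cart in front of the work surface, level with it; the furniture and walls round the work are solid. World frame = base frame: x ahead of the robot, y to its left, z up, the work surface at z = 0. Lengths are in mm, angles in rad, forces in N, time in s.
With the tool pointing down it reaches from about 400 to 925 mm from the base axis. Payload 12.5 kg.
Tool frame: the origin (TCP) lies at the very end of the fingers, on their centre line; the grasp point (between the pads) lies 19 mm behind it; z points along the fingers, y is the line along which they close (so a half turn about z gives the same grasp; the last joint's range is limited). The gripper opens to 95 mm and grips with 3 to 60 N. Pads are 20 mm wide; open, the fingers measure 119 mm over their backs; the gripper's body (75 mm by 180 mm) begins 59 mm behind the grasp point.
Start: joints at [-1.377, 0.491, 1.559, -0, 1.092, -0.106], TCP at [184.604, -597.133, 214.661] pointing down, gripper open.
Joint ranges: [-3.1, 3.1], [-0.84, 2.19], [0.05, 2.79], [-1.13, 4.28], [0.06, 2.93], [-2.69, 2.69]. Speed limits (rad/s): [2.22, 2.22, 2.79, 3.14, 3.14, 3.14].

### API

Orientations are given as a rotation vector (axis times angle).
In Python, from bench import arm gives the robot as it stands.
- The arm moves only by the tool pendant, called after "Request:" as name(argument=value, ...) on one line, values as JSON. Schema: {"type":"object","properties":{"segments":{"type":"object","properties":{"ticks":{"type":"array","items":{"type":"array","items":{"type":"number"},"minItems":6,"maxItems":6},"minItems":1,"maxItems":12}},"additionalProperties":false,"required":["ticks"]},"jaw":{"type":"number"},"grip_n":{"type":"number"},"only":{"type":"string"},"quiet":{"type":"boolean"},"lines":{"type":"string"}},"required":["segments"],"additionalProperties":false}. segments is an object whose key "ticks" holds a list of rows, 1 to 12 of them, each of 6 numbers: dx, dy, dz in units of 100 mm, then a rotation vector rx, ry, rz in units of 0.25 rad; each row shifts and turns the commanded pose from where the row before left it, along the tool's axes as they then stand; what a row does not reach is not made up. A row lasts 1/12 s, in which the tool goes at most 41.7 mm and 0.125 rad, less where a joint would pass 70% of its speed; a pose out of reach is approached as far as the arm can. jaw is the opening from 0.0 (shut) to 1.0 (fully open), set as the call begins (left out keeps the last). The fingers move at their own pace and stop on an object; grip_n is the grip in N (left out, the last holds). Time passes only in rows, so rows that do not move let the fingers close. The tool returns the time, the measured TCP pose, the force, the opening and the grip force at its end. only (a regular expression) keeps the lines of the reply that match it, lines (a string "A,B") keeps lines A to B, and quiet returns only ok. Input that does not fit is refused with a message, and nothing moves.
- arm.sense(): the state, without advancing time (a new reading comes with each control period).
- arm.read_camera(name): name is "scene" or "top" or "wrist"; returns the picture (420x560x3 uint8, blue, green, red); there is no depth.
- arm.camera_model(name): a dict with "mtx" (3x3 intrinsics, pixels), "R" (3x3) and "t" (3): a world point X has camera coordinates R X + t. Camera axes: x right, y down, z forward; pixel columns grow to the right and rows downward; lengths in mm; the calibration is good to about 2 mm. A picture is of the moment at which its call begins: read the wrist's pose just before it. camera_model takes no time and is no camera call; for the wrist camera it gives the pose at the moment of the call.
- arm.close_job(): hands the job in; it is judged then, once.
The state is a dict: "time": time; "joints": joint angles; "joint_velocities": joint speeds; "tau": joint torques, N m; "eef_pos": TCP position; "ee_rot": TCP orientation; "wrist_force": force on the tool from outside, world axes, zero at the start; "ft_torque": the same for the moment, N m; "width": opening from 0.0 (shut) to 1.0 (fully open); "finger_force": force on a finger pad.
Only numpy, scipy, OpenCV 4.12 (cv2) and the standard library are available. Lean on these libraries where they do the work, as an engineer would, in place of code of your own. Each camera call takes 0.05 s, during which the arm holds its last target. There are 200 camera calls.

## Working session

There is one attempt and no reset: what is moved stays moved. The work goes in short steps, Python scripts to look and compute and a tool call to move; the robot and the scene stay as the last step left them, time stands still between calls to the robot, and variables do not carry over. Pictures are saved under pics/ and viewed, at most 12 in all, crops included, and the job is handed in when it is done.

```bash
ls; mkdir -p pics; python3 - <<'E'
from bench import arm
import cv2,numpy as np
s=arm.sense();print(s)
for n in("scene","top"):
    cv2.imwrite(f"pics/{n}0.png",arm.read_camera(n)); m=arm.camera_model(n);print(n,m)
E
```

```text
bench.py
pics
{'time': 0.0, 'joints': array([-1.37655894e+00,  4.91536624e-01,  1.55944595e+00, -2.26023688e-05,
        1.09168355e+00, -1.05622158e-01]), 'joint_velocities': array([ 0.0019344 , -0.00029364,  0.00064734,  0.00091089,  0.00031892,
       -0.0003689 ]), 'tau': array([ 1.13361453e-03, -6.12638855e+01, -2.58181465e+01,  6.92797755e-02,
        4.81972320e-02, -1.22424476e-04]), 'eef_pos': array([ 184.573147  , -596.87458827,  214.07719898]), 'ee_rot': array([-3.10528696e+00, -4.69111731e-01,  1.06117807e-04]), 'wrist_force': array([ 0.41544351, -0.13158442,  0.21590115]), 'ft_torque': array([-0.04060868,  0.02862104, -0.02573782]), 'finger_force': 0.0, 'width': 0.9983117504254049}
scene {'mtx': array([[427.8670501 ,   0.        , 275.31706402],
       [  0.        , 427.8670501 , 205.28829379],
       [  0.        ,   0.        ,   1.        ]]), 'R': array([[-0.71872343, -0.69524549,  0.00838722],
       [-0.48551616,  0.49320388, -0.72181992],
       [ 0.49770543, -0.52286102, -0.6920301 ]]), 't': array([324.25334162, 342.30154718, 846.43102315])}
top {'mtx': array([[539.41381811,   0.        , 280.55317987],
       [  0.        , 539.41381811, 203.7167813 ],
       [  0.        ,   0.        ,   1.        ]]), 'R': array([[ 0.02816383, -0.9995264 ,  0.01240046],
       [-0.99166387, -0.02949841, -0.12542975],
       [ 0.12573614, -0.00876451, -0.992025  ]]), 't': array([ -90.97423533,  538.94626998, 1476.14762378])}
```

View pics/top0.png

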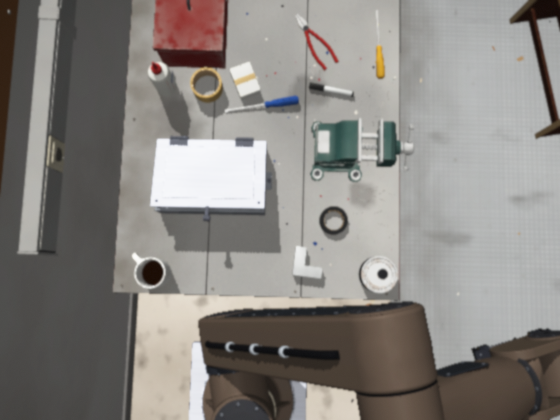

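View pics/scene0.png

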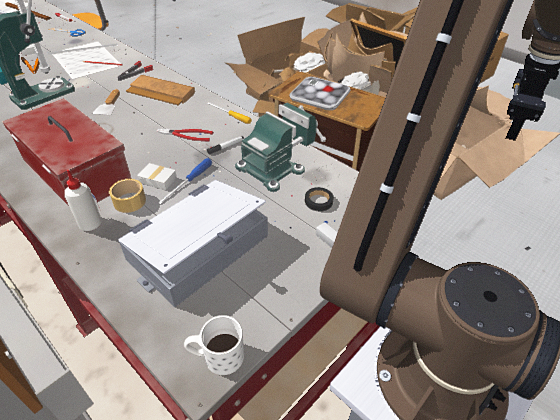

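The top view shows the lid at about (152–267, 140–208) with its ear at (206, 214). The scene view shows it slightly ajar, with its ear at about (225, 237). Next I'll enlarge both.

```bash
python3 - <<'E'
import cv2,numpy as np
a=cv2.imread('pics/top0.png')[130:225,140:280]; b=cv2.imread('pics/scene0.png')[175:310,110:280]
a=cv2.resize(a,None,fx=4,fy=4,interpolation=cv2.INTER_CUBIC)   # 560x380
cv2.imwrite('pics/ca.png',a)
b=cv2.resize(b,None,fx=4,fy=4,interpolation=cv2.INTER_CUBIC)
cv2.imwrite('pics/cb.png',b)
E
```

```text
(no output)
```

View pics/ca.png

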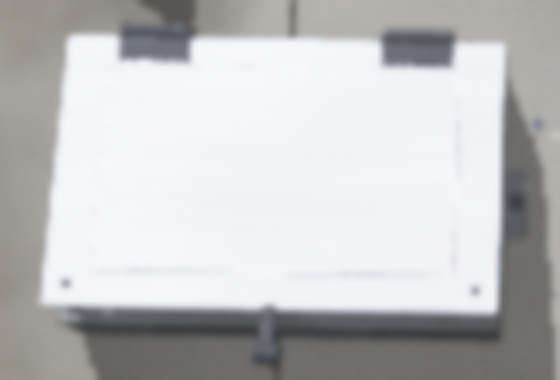

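View pics/cb.png

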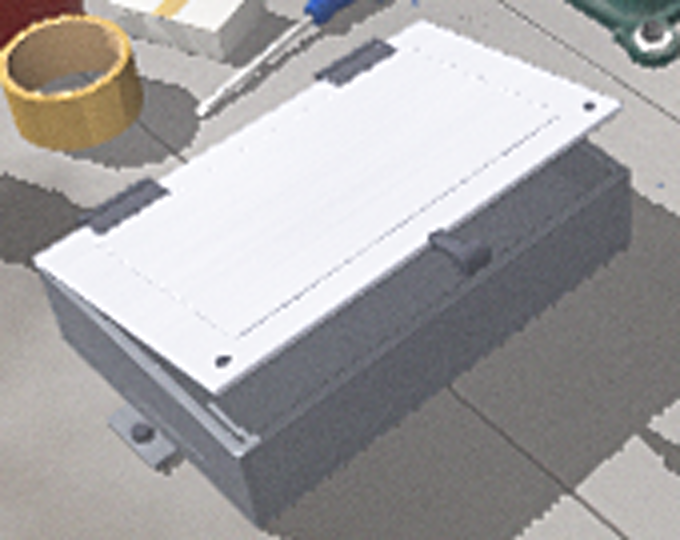

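The crops show the lid clearly ajar, giving all four lid corners, the ear (206.5, 218 in top; 229, 238 in scene) and the housing's front corners. Fitting the model to those points.

```bash
cat > h.py <<'E'
from bench import arm
import numpy as np, cv2, sys
from scipy.optimize import least_squares
from scipy.spatial.transform import Rotation as Ro
def proj(n,X):
    m=arm.camera_model(n); c=m['R']@np.asarray(X,float)+m['t']; p=m['mtx']@c; return p[:2]/p[2]
def hw(q,p):  # housing -> world
    c,s=np.cos(q[2]),np.sin(q[2]); return np.array([q[0]+c*p[0]-s*p[1],q[1]+s*p[0]+c*p[1],p[2]])
def lid(q,th,r,y,n=0): # r from hinge toward robot, n normal offset up
    return hw(q,(100-r*np.cos(th)+n*np.sin(th),y,73+r*np.sin(th)+n*np.cos(th)))
E
python3 - <<'E'
from h import *
L=[('top',2,150,3,157,139),('top',2,-150,3,266.25,140.75),('top',200,150,3,150,206.25),('top',200,-150,3,265,208.25),('top',230,0,0,206.5,218),
('scene',2,150,3,118.75,240.5),('scene',2,-150,3,217,180.5),('scene',200,150,0,164.5,273),('scene',200,-150,0,265.5,200.75),('scene',230,0,0,228.75,238)]
H=[('scene',(-100,150,0),175.5,307),('scene',(-100,150,70),172.5,288.8),('scene',(-100,-150,70),267.5,218),('scene',(-100,-150,0),268,235)]
def f(v):
    q=v[:3];o=[]
    for n,r,y,k,a,b in L:o+=list(proj(n,lid(q,v[3],r,y,k))-(a,b))
    for n,p,a,b in H:o+=list(proj(n,hw(q,p))-(a,b))
    return np.array(o)
s=least_squares(f,[600,200,0,.2],x_scale=[100,100,.1,.1],loss='soft_l1')
print(s.x,f(s.x).reshape(-1,2).round(1).tolist()); q=s.x[:3]
print('ear',lid(q,s.x[3],230,0),'hinge',lid(q,0,0,0))
E
```

```text
[6.07233242e+02 1.18202394e+02 1.65692889e-02 2.44024326e-01] [[0.2, 0.8], [-0.2, 0.6], [0.3, 0.7], [-0.3, 0.1], [0.6, 0.8], [-0.6, -1.6], [-1.8, -1.6], [0.0, -0.3], [0.7, -0.4], [-0.6, 0.0], [-0.1, 0.4], [-2.2, 0.3], [0.5, -1.6], [0.1, 0.3]]
ear [484.06424179 116.16138402 128.57022448] hinge [707.21951501 119.85924662  73.        ]
```
Good fit. Housing at (607,118), yaw 0.0166; lid theta 0.244.

Units first: shifts go in units of 100 mm and turns go in units of 0.25 rad. So -35 mm is -0.35, 35 mm is 0.35, 0.0943 rad is 0.3772.

```bash
cat >> h.py <<'E'
Q=np.array([607.2,118.2,0.0166])
def to(target,pitch=0.0,yaw=Q[2]):
    "delta in tool axes to a world target; tool down, tool x along housing x, pitch about tool y"
    s=arm.sense(); R=Ro.from_rotvec(s['ee_rot'])
    Rt=Ro.from_euler('z',yaw)*Ro.from_euler('x',np.pi)*Ro.from_euler('y',pitch)
    d=R.inv().apply(np.asarray(target)-s['eef_pos']); r=(R.inv()*Rt).as_rotvec()
    print('t',round(s['time'],2),'pos',s['eef_pos'].round(1),'d',d.round(1),'rot',r.round(3),'F',s['wrist_force'].round(1),'w',round(s['width'],3),'ff',round(s['finger_force'],1),'J',s['joints'].round(2))
E
```

Request:
pendant(segments={"ticks": [[0.35, 0, -0.15, 0, 0, 0.3772], [0.35, 0, -0.15, 0, 0, 0.3772], [0.35, 0, -0.15, 0, 0, 0.3772], [0.3, -0.25, 0, 0, 0, 0], [0.3, -0.25, 0, 0, 0, 0], [0.3, -0.25, 0, 0, 0, 0], [0.2, -0.35, 0, 0, 0, 0], [0.2, -0.35, 0, 0, 0, 0], [0.2, -0.35, 0, 0, 0, 0]]})

```text
time: 0.85
eef_pos: [434.7, -391.4, 259.2]
ee_rot: [-3.141, -0.027, 0.001]
wrist_force: [-0.3, -0.4, 0.7]
width: 1.0
finger_force: 0.0
```

```bash
python3 -c "
from h import *
to(lid(Q,.244,230,0)+[0,0,60])"
```

```text
t 0.85 pos [ 434.7 -391.4  259.2] d [  58.  -506.6   70.9] rot [-0.001  0.001  0.   ] F [-0.3 -0.4  0.7] w 1.0 ff 0.0 J [-0.85  0.39  1.6  -0.    1.15  0.71]
```

Converted, -40 mm is -0.4, 8 mm is 0.08.

Request:
pendant(segments={"ticks": [[0.05, -0.4, 0, 0, 0, 0], [0.05, -0.4, 0, 0, 0, 0], [0.05, -0.4, 0, 0, 0, 0], [0.05, -0.4, 0, 0, 0, 0], [0.05, -0.4, 0, 0, 0, 0], [0.05, -0.4, 0, 0, 0, 0], [0.05, -0.4, 0, 0, 0, 0], [0.05, -0.4, 0, 0, 0, 0], [0.05, -0.4, 0.08, 0, 0, 0], [0.05, -0.4, 0.08, 0, 0, 0], [0.05, -0.4, 0.08, 0, 0, 0], [0.03, -0.4, 0.08, 0, 0, 0]]}, jaw=0.5)

```text
time: 1.85
eef_pos: [483.8, 89.7, 227.2]
ee_rot: [3.141, 0.026, 0.0]
wrist_force: [0.6, -0.6, 1.1]
width: 0.497
finger_force: 0.0
```

Request:
pendant(segments={"ticks": [[0, -0.26, 0.2, 0, 0, 0], [0, 0, 0.15, 0, 0, 0], [0, 0, 0, 0, 0, 0], [0, 0, 0, 0, 0, 0]]})

```text
time: 2.18
eef_pos: [483.2, 113.7, 192.3]
ee_rot: [3.141, 0.028, -0.003]
wrist_force: [0.6, -1.5, -0.4]
width: 0.503
finger_force: 0.0
```

```bash
python3 -c "
from h import *
E=lid(Q,.244,230,0)
to(E+[0,0,-15])
arm.sense()
cv2.imwrite('pics/w1.png',arm.read_camera('wrist'));print(proj('wrist',E))"
```

```text
t 2.18 pos [483.2 113.7 192.3] d [ 1.  -2.5 78.7] rot [0.    0.002 0.001] F [ 0.6 -1.5 -0.4] w 0.503 ff 0.0 J [ 0.1   0.34  1.89 -0.    0.91  1.65]
[275.31103455 220.45369699]
```

View pics/w1.png

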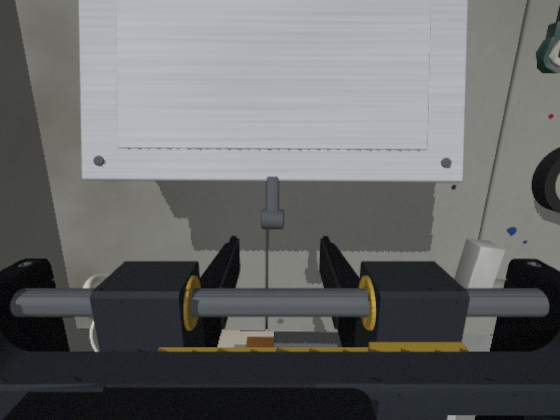

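The wrist picture shows the ear barrel at (272, 218), against a prediction of (275, 220), so it agrees to about 2 mm. Descending and closing.

Converted, -2 mm is -0.02, 1 mm is 0.01.

Request:
pendant(segments={"ticks": [[0.01, -0.02, 0.2, 0, 0, 0], [0.01, -0.02, 0.2, 0, 0, 0], [0, 0, 0.2, 0, 0, 0], [0, 0, 0.17, 0, 0, 0], [0, 0, 0, 0, 0, 0]]})

```text
time: 2.65
eef_pos: [484.9, 116.6, 114.2]
ee_rot: [3.141, 0.024, -0.004]
wrist_force: [0.1, -0.7, 0.6]
width: 0.502
finger_force: 0.0
```

Request:
pendant(segments={"ticks": [[0, 0, 0, 0, 0, 0], [0, 0, 0, 0, 0, 0], [0, 0, 0, 0, 0, 0], [0, 0, 0, 0, 0, 0]]}, jaw=0.0, grip_n=15)

```text
time: 2.98
eef_pos: [485.9, 117.6, 116.8]
ee_rot: [-3.141, -0.026, -0.003]
wrist_force: [-0.4, -0.5, -0.1]
width: 0.278
finger_force: 0.0
```

```bash
python3 - <<'E'
from h import *
to(lid(Q,.244,230,0)+[0,0,-15])
# arc deltas in tool axes (x fwd, -z world)
th=np.r_[.244,np.arange(.35,1.58,.1),1.57]
P=np.array([lid(np.array([0,0,0]),t,230,0) for t in th]);d=np.diff(P,axis=0)
print(np.c_[th[1:],d[:,0],-d[:,2]].round(1).tolist())
E
```

```text
t 2.98 pos [485.9 117.6 116.8] d [-1.9  1.4  3.2] rot [-0.    -0.002  0.   ] F [-0.4 -0.5 -0.1] w 0.278 ff 0.0 J [ 0.11  0.45  1.97 -0.    0.72  1.66]
[[0.4, 7.1, -23.3], [0.4, 9.0, -21.2], [0.5, 11.0, -20.2], [0.6, 13.0, -19.0], [0.7, 14.8, -17.6], [0.8, 16.5, -16.0], [0.9, 18.0, -14.3], [1.0, 19.3, -12.4], [1.2, 20.5, -10.4], [1.2, 21.4, -8.3], [1.3, 22.2, -6.1], [1.4, 22.7, -3.9], [1.5, 22.9, -1.6], [1.6, 4.6, -0.0]]
```

Request:
pendant(segments={"ticks": [[0, 0, 0, 0, 0, 0], [0, 0, 0, 0, 0, 0], [0, 0, 0, 0, 0, 0], [0, 0, 0, 0, 0, 0]]}, jaw=0.0, grip_n=20)

```text
time: 3.32
eef_pos: [485.7, 119.3, 116.3]
ee_rot: [-3.139, -0.025, -0.002]
wrist_force: [-1.2, 14.7, 1.0]
width: 0.185
finger_force: 20.0
```

Request:
pendant(segments={"ticks": [[0.02, 0, -0.08, 0, 0, 0], [0.03, 0, -0.1, 0, 0, 0], [0.04, 0, -0.1, 0, 0, 0], [0.045, 0, -0.1, 0, 0, 0], [0.05, 0, -0.1, 0, 0, 0], [0.055, 0, -0.1, 0, 0, 0]]})

```text
time: 3.82
eef_pos: [508.6, 119.6, 173.9]
ee_rot: [-3.139, -0.026, 0.003]
wrist_force: [-1.2, 12.4, -5.7]
width: 0.186
finger_force: 20.0
```

```bash
python3 -c "
from h import *
to(lid(Q,.5,230,0)+[0,0,-12])"
```

```text
t 3.82 pos [508.6 119.6 173.9] d [-3.3  3.   2.7] rot [-0.002  0.002 -0.   ] F [-1.2 12.4 -5.7] w 0.186 ff 20.0 J [0.1  0.4  1.86 0.   0.89 1.66]
```

Request:
pendant(segments={"ticks": [[0.06, -0.015, -0.1, 0, 0, 0], [0.062, -0.01, -0.097, 0, 0, 0], [0.067, 0, -0.094, 0, 0, 0], [0.072, 0, -0.09, 0, 0, 0], [0.076, 0, -0.086, 0, 0, 0], [0.08, 0, -0.082, 0, 0, 0], [0.084, 0, -0.078, 0, 0, 0], [0.088, 0, -0.074, 0, 0, 0], [0.091, 0, -0.069, 0, 0, 0], [0.095, 0, -0.065, 0, 0, 0]]})

```text
time: 4.65
eef_pos: [586.4, 120.6, 256.9]
ee_rot: [3.139, 0.026, -0.004]
wrist_force: [-0.2, -8.0, -7.2]
width: 0.19
finger_force: 20.0
```

```bash
python3 -c "
from h import *
s=arm.sense();p=s['eef_pos']+[0,0,12.3]-lid(Q,0,0,0);print('th',np.arctan2(p[2],-p[0]),np.hypot(p[2],p[0]))
to(lid(Q,1.57,230,0)+[0,0,-12.3])"
```

```text
th 1.018794654802688 230.39272260088853
t 4.65 pos [586.4 120.6 256.9] d [120.5   2.9 -34.1] rot [0.002 0.003 0.   ] F [-0.2 -8.  -7.2] w 0.19 ff 20.0 J [ 0.09  0.42  1.57 -0.    1.16  1.65]
```

Converted, 10 mm is 0.1, 10.3 mm is 0.103.

Request:
pendant(segments={"ticks": [[0.09, 0.005, -0.053, 0, 0, 0], [0.092, 0.005, -0.048, 0, 0, 0], [0.095, 0, -0.044, 0, 0, 0], [0.097, 0, -0.04, 0, 0, 0], [0.098, 0, -0.036, 0, 0, 0], [0.1, 0, -0.031, 0, 0, 0], [0.101, 0, -0.027, 0, 0, 0], [0.102, 0, -0.022, 0, 0, 0], [0.103, 0, -0.018, 0, 0, 0], [0.103, 0, -0.014, 0, 0, 0], [0.103, 0, -0.009, 0, 0, 0]]})

```text
time: 5.57
eef_pos: [695.0, 121.9, 292.1]
ee_rot: [3.14, 0.026, -0.002]
wrist_force: [-4.0, -5.3, 2.9]
width: 0.187
finger_force: 20.0
```

Request:
pendant(segments={"ticks": [[0.09, 0, -0.004, 0, 0, 0], [0, 0, 0, 0, 0, 0], [0, 0, 0, 0, 0, 0]]})

```text
time: 5.82
eef_pos: [705.0, 122.0, 292.7]
ee_rot: [3.14, 0.026, 0.003]
wrist_force: [1.7, -4.6, 3.5]
width: 0.185
finger_force: 20.0
```

```bash
python3 -c "
from h import *
s=arm.sense();p=s['eef_pos']+[0,0,12.3]-lid(Q,0,0,0);print('th',np.arctan2(p[2],-p[0]),np.hypot(p[2],p[0]))
to(lid(Q,1.57,230,0)+[0,0,-12.3])
cv2.imwrite('pics/s2.png',arm.read_camera('scene'))"
```

```text
th 1.5612356062848896 231.96428611364405
t 5.82 pos [705.  122.  292.7] d [2.  2.2 2. ] rot [ 0.001 -0.002 -0.   ] F [ 1.7 -4.6  3.5] w 0.185 ff 20.0 J [ 0.08  0.57  1.2  -0.    1.37  1.63]
```

View pics/s2.png

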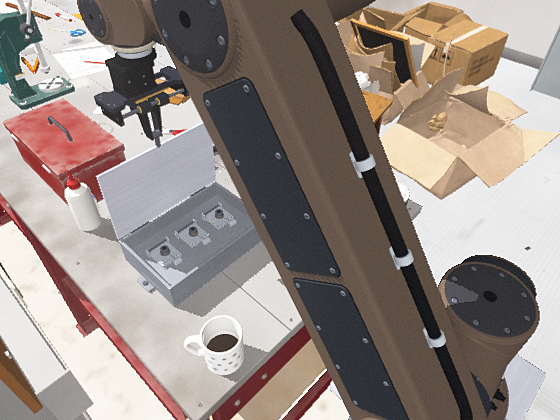

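The lid stands upright, gripped by the ear, and the three caps are visible. Releasing and backing away.

Request:
pendant(segments={"ticks": [[0, 0, 0, 0, 0, 0], [0, 0, 0, 0, 0, 0], [0, 0, 0, 0, 0, 0], [0, 0, 0, 0, 0, 0], [0, 0, -0.2, 0, 0, 0], [0, 0, -0.3, 0, 0, 0], [-0.3, 0, 0, 0, 0, 0], [-0.4, 0, 0, 0, 0, 0], [-0.4, 0, 0, 0, 0, 0], [-0.4, 0, 0, 0, 0, 0], [0, 0, 0, 0, 0, 0]]}, jaw=0.5)

```text
time: 6.78
eef_pos: [548.0, 120.7, 342.2]
ee_rot: [-3.141, -0.028, 0.004]
wrist_force: [-0.0, 0.3, 0.4]
width: 0.5
finger_force: 0.0
```

```bash
python3 -c "
from h import *
arm.sense()
cv2.imwrite('pics/w3.png',arm.read_camera('wrist'))
for y in(85,0,-85):print(y,[proj('wrist',hw(Q,p)).round(1).tolist() for p in((12,y,60),(-38,y,54))])
I=arm.read_camera('scene');cv2.imwrite('pics/s3.png',I)
I=arm.read_camera('top');cv2.imwrite('pics/t3.png',I)
to(hw(Q,(12,0,120)))
for th in(1.5,1.57,1.64):print(th,[proj(c,lid(Q,th,200,y,0)).round(1).tolist() for c in('scene',) for y in(150,-150)],proj('scene',lid(Q,th,230,0)).round(1))"
```

```text
85 [[221.3, 127.2], [223.7, 162.2]]
0 [[281.5, 127.2], [281.4, 162.2]]
-85 [[341.8, 127.2], [339.1, 162.2]]
t 6.93 pos [554.6 120.5 342.4] d [ 64.2   3.3 222.5] rot [-0.    -0.002  0.001] F [ 0.2  0.3 -0.1] w 0.499 ff 0.0 J [0.1  0.3  1.51 0.   1.32 1.65]
1.5 [[97.7, 177.1], [211.4, 118.4]] [157.5 134.3]
1.57 [[94.0, 173.8], [207.6, 116.0]] [153.  131.1]
1.64 [[90.5, 171.0], [203.8, 114.0]] [148.7 128.4]
```

View pics/w3.png

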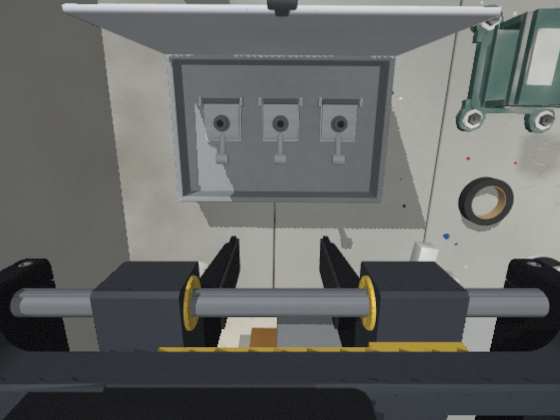

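The wrist view shows bolts at (221,123), (280,124), (341,124) and ears at row 158. Predictions are within about 4 px, and the arm was still settling. Moving closer and re-measuring, with a check of the lid angle.

Converted, 35 mm is 0.35, 30 mm is 0.3.

Request:
pendant(segments={"ticks": [[0, -0.01, 0.35, 0, 0, 0], [0, 0, 0.35, 0, 0, 0], [0, 0, 0.35, 0, 0, 0], [0, 0, 0.3, 0, 0, 0], [0, 0, 0, 0, 0, 0], [0, 0, 0, 0, 0, 0], [0, 0, 0, 0, 0, 0], [0, 0, 0, 0, 0, 0]]}, jaw=0.0, grip_n=10)

```text
time: 7.6
eef_pos: [555.6, 121.5, 208.6]
ee_rot: [-3.141, -0.026, -0.005]
wrist_force: [0.2, 0.3, -0.1]
width: 0.021
finger_force: 0.0
```

```bash
python3 - <<'E'
from h import *
to(hw(Q,(12,0,120)))
w=arm.read_camera('wrist')
for y in(85,0,-85):print(y,[proj('wrist',hw(Q,p)).round(1).tolist() for p in((12,y,60),(-38,y,54))])
to(hw(Q,(12,0,120)))
a=cv2.resize(w[0:260,80:480],(800,520)) # x2
s=arm.read_camera('scene')
b=cv2.resize(s[90:300,80:280],None,fx=2.5,fy=2.5)
cv2.imwrite('pics/w4.png',a); cv2.imwrite('pics/s4.png',b)
E
```

```text
t 7.6 pos [555.6 121.5 208.6] d [63.3  4.1 88.8] rot [-0.    -0.003  0.   ] F [ 0.2  0.3 -0.1] w 0.021 ff 0.0 J [ 0.1   0.42  1.71 -0.    1.01  1.65]
85 [[197.9, 134.3], [202.7, 182.5]]
0 [[283.1, 134.3], [282.9, 182.5]]
-85 [[368.3, 134.2], [363.1, 182.5]]
t 7.65 pos [555.3 121.4 208.5] d [63.6  4.1 88.7] rot [-0.    -0.003  0.   ] F [ 0.3 -0.5  0.3] w 0.012 ff 0.0 J [ 0.1   0.42  1.71 -0.    1.01  1.65]
```

View pics/w4.png

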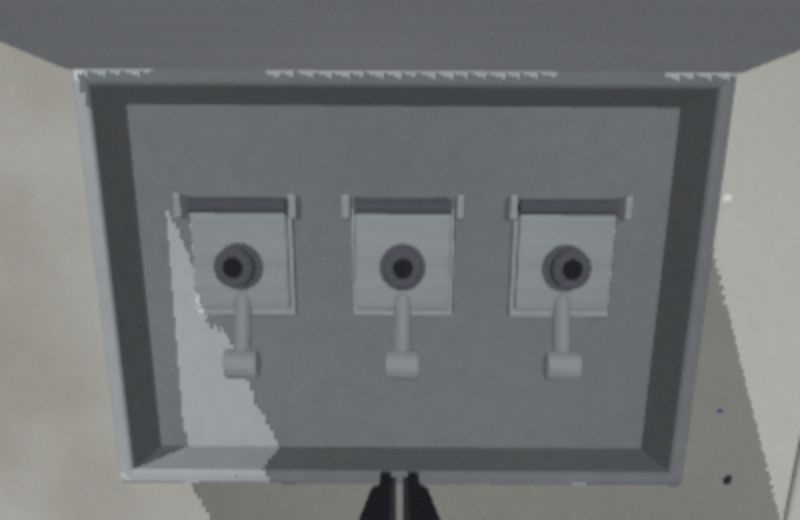

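View pics/s4.png

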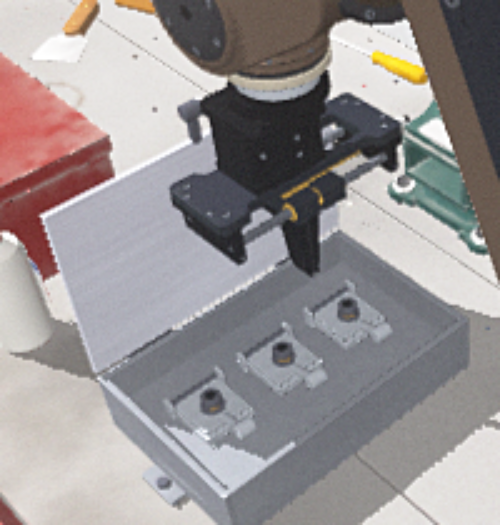

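Everything agrees once y is shifted +2 mm (bolt b at (281,133.5), ear b at (281,182)); the lid is upright within about 0.03 rad. Checking clearance of the wrist camera to the lid, then moving over bolt b.

```bash
sed -i 's/607.2,118.2/607.2,120.2/' h.py
python3 -c "
from h import *
m=arm.camera_model('wrist');print('cam-TCP',(-m['R'].T@m['t']-arm.sense()['eef_pos']).round())"
```

```text
cam-TCP [ 76.   1. 169.]
```

Request:
pendant(segments={"ticks": [[0.32, -0.01, 0.2, 0, 0, 0], [0.315, -0.01, 0.25, 0, 0, 0], [0, 0, 0.3, 0, 0, 0], [0, 0, 0.24, 0, 0, 0], [0, 0, 0.2, 0, 0, 0], [0, 0, 0.1, 0, 0, 0], [0, 0, 0.05, 0, 0, 0], [0, 0, 0, 0, 0, 0], [0, 0, 0, 0, 0, 0]]})

```text
time: 8.45
eef_pos: [618.4, 124.5, 74.0]
ee_rot: [-3.141, -0.027, -0.003]
wrist_force: [0.1, -0.6, -0.1]
width: 0.005
finger_force: 0.0
```

```bash
python3 -c "
from h import *
to(hw(Q,(12,0,60)))"
```

```text
t 8.45 pos [618.4 124.5  74. ] d [ 0.7  4.1 14. ] rot [-0.    -0.002  0.   ] F [ 0.1 -0.6 -0.1] w 0.005 ff 0.0 J [ 0.09  0.66  1.67 -0.    0.81  1.65]
```

Converted, 4 mm is 0.04, 2 mm is 0.02.

Request:
pendant(segments={"ticks": [[0, 0.04, 0.04, 0, 0, 0], [0, 0, 0.03, 0, 0, 0], [0, 0, 0.02, 0, 0, 0], [0, 0, 0.02, 0, 0, 0], [0, 0, 0, 0, 0, 0]]})

```text
time: 8.87
eef_pos: [617.7, 120.4, 61.5]
ee_rot: [3.141, 0.026, -0.0]
wrist_force: [-0.1, -1.5, 0.3]
width: 0.004
finger_force: 0.0
```

Request:
pendant(segments={"ticks": [[0, 0, 0.015, 0, 0, 0], [0, 0, 0.015, 0, 0, 0], [0, 0, 0, 0, 0, 0]]})

```text
time: 9.12
eef_pos: [617.9, 120.4, 58.6]
ee_rot: [3.141, 0.027, 0.0]
wrist_force: [-0.3, -0.3, 1.9]
width: 0.004
finger_force: 0.8
```

Request:
pendant(segments={"ticks": [[0, 0, 0.015, 0, 0, 0], [0, 0, 0, 0, 0, 0]]})

```text
time: 9.28
eef_pos: [617.9, 120.4, 57.1]
ee_rot: [3.141, 0.027, 0.0]
wrist_force: [0.3, -0.4, 1.1]
width: 0.004
finger_force: 0.9
```

Request:
pendant(segments={"ticks": [[0, 0, 0.015, 0, 0, 0], [0, 0, 0, 0, 0, 0]]})

```text
time: 9.45
eef_pos: [617.9, 120.4, 55.6]
ee_rot: [3.141, 0.027, 0.0]
wrist_force: [-0.2, 0.3, 1.8]
width: 0.004
finger_force: 1.1
```

Request:
pendant(segments={"ticks": [[0, 0, 0.01, 0, 0, 0], [0, 0, 0, 0, 0, 0]]})

```text
time: 9.62
eef_pos: [617.9, 120.4, 54.6]
ee_rot: [3.141, 0.027, 0.0]
wrist_force: [0.7, 0.6, 2.2]
width: 0.005
finger_force: 1.3
```

Bolt b yields about 5 mm at around 2 N, so b is the loose one. Now its ear.

Request:
pendant(segments={"ticks": [[0, 0, -0.15, 0, 0, 0], [0, 0, -0.25, 0, 0, 0], [-0.25, 0, -0.1, 0, 0, 0], [-0.25, 0, 0, 0, 0, 0], [0, 0, 0, 0, 0, 0], [0, 0, 0, 0, 0, 0], [0, 0, 0, 0, 0, 0], [0, 0, 0, 0, 0, 0]]}, jaw=0.45, grip_n=10)

```text
time: 10.28
eef_pos: [568.6, 119.5, 104.4]
ee_rot: [3.141, 0.026, 0.0]
wrist_force: [-0.1, -0.9, 0.4]
width: 0.439
finger_force: 0.0
```

```bash
python3 -c "
from h import *
to(hw(Q,(-38,0,40)))
arm.sense()
w=arm.read_camera('wrist')
print([proj('wrist',hw(Q,p)).round(1).tolist() for p in((12,0,60),(-38,0,54))])
cv2.imwrite('pics/w5.png',w)"
```

```text
t 10.28 pos [568.6 119.5 104.4] d [ 0.6 -0.  64.4] rot [ 0. -0.  0.] F [-0.1 -0.9  0.4] w 0.439 ff 0.0 J [ 0.09  0.56  1.78 -0.    0.8   1.65]
[[278.8, 159.6], [278.9, 225.9]]
```

View pics/w5.png

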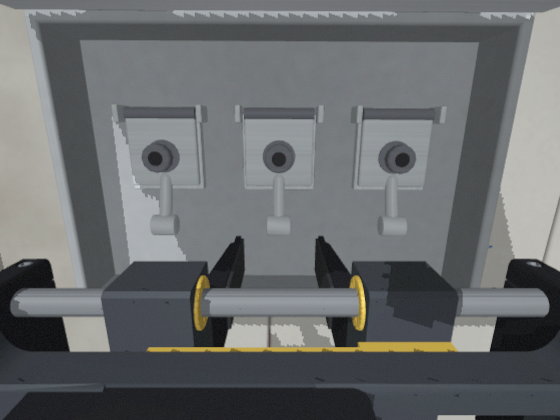

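Ear b is at (279, 226), exactly as predicted, with bolt b at (279, 158). Descending and pinching.

Converted, 9 mm is 0.09, 20 mm is 0.2.

Request:
pendant(segments={"ticks": [[0.005, 0, 0.2, 0, 0, 0], [0, 0, 0.2, 0, 0, 0], [0, 0, 0.15, 0, 0, 0], [0, 0, 0.09, 0, 0, 0], [0, 0, 0, 0, 0, 0], [0, 0, 0, 0, 0, 0]]})

```text
time: 10.83
eef_pos: [568.5, 119.5, 40.5]
ee_rot: [3.141, 0.026, -0.001]
wrist_force: [0.3, 0.6, 0.1]
width: 0.452
finger_force: 0.0
```

Request:
pendant(segments={"ticks": [[0, 0, 0, 0, 0, 0], [0, 0, 0, 0, 0, 0], [0, 0, 0, 0, 0, 0], [0, 0, 0, 0, 0, 0], [0, 0, 0, 0, 0, 0], [0, 0, 0, 0, 0, 0]]}, jaw=0.0, grip_n=20)

```text
time: 11.33
eef_pos: [568.4, 120.1, 41.1]
ee_rot: [-3.141, -0.026, -0.001]
wrist_force: [-0.6, 4.0, 1.0]
width: 0.187
finger_force: 20.0
```

```bash
python3 - <<'E'
from h import *
to(hw(Q,(-38,0,40)))
t=np.arange(0,1.25,.1);a=.1526+t;P=np.c_[-78.9*np.cos(a),78.9*np.sin(a)]
print(np.c_[t[1:],np.diff(P,axis=0)].round(1).tolist(),P.round(1).tolist())
E
```

```text
t 11.33 pos [568.4 120.1  41.1] d [0.8 0.6 1.1] rot [-0.001 -0.001  0.   ] F [-0.6  4.   1. ] w 0.187 ff 20.0 J [0.09 0.65 1.82 0.   0.67 1.65]
[[0.1, 1.6, 7.7], [0.2, 2.4, 7.5], [0.3, 3.1, 7.3], [0.4, 3.8, 6.9], [0.5, 4.5, 6.5], [0.6, 5.1, 6.0], [0.7, 5.7, 5.5], [0.8, 6.2, 4.9], [0.9, 6.6, 4.2], [1.0, 7.0, 3.6], [1.1, 7.4, 2.8], [1.2, 7.6, 2.1]] [[-78.0, 12.0], [-76.4, 19.7], [-74.0, 27.2], [-71.0, 34.5], [-67.2, 41.4], [-62.7, 47.9], [-57.6, 53.9], [-51.9, 59.4], [-45.7, 64.3], [-39.1, 68.5], [-32.0, 72.1], [-24.7, 74.9], [-17.1, 77.0]]
```

Request:
pendant(segments={"ticks": [[0.016, 0, -0.077, 0, 0, 0], [0.024, 0, -0.075, 0, 0, 0], [0.031, 0, -0.073, 0, 0, 0], [0.038, 0, -0.069, 0, 0, 0], [0.045, 0, -0.065, 0, 0, 0], [0, 0, 0, 0, 0, 0]]})

```text
time: 11.83
eef_pos: [584.1, 120.3, 77.7]
ee_rot: [-3.141, -0.026, -0.0]
wrist_force: [-0.9, 5.0, -2.5]
width: 0.188
finger_force: 20.0
```

Request:
pendant(segments={"ticks": [[0.051, 0, -0.06, 0, 0, 0], [0.057, 0, -0.055, 0, 0, 0], [0.062, 0, -0.049, 0, 0, 0], [0, 0, 0, 0, 0, 0]]})

```text
time: 12.17
eef_pos: [601.0, 120.5, 93.7]
ee_rot: [-3.141, -0.026, 0.0]
wrist_force: [-4.4, 5.8, 0.3]
width: 0.187
finger_force: 20.0
```

Converted, 7 mm is 0.07, 6.6 mm is 0.066.

Request:
pendant(segments={"ticks": [[0.066, 0, -0.042, 0, 0, 0], [0.07, 0, -0.036, 0, 0, 0], [0.035, 0, -0.015, 0, 0, 0], [0, 0, 0, 0, 0, 0], [0, 0, 0, 0, 0, 0]]})

```text
time: 12.58
eef_pos: [617.2, 120.7, 102.4]
ee_rot: [-3.141, -0.026, 0.002]
wrist_force: [-3.0, 5.5, 1.3]
width: 0.185
finger_force: 20.0
```

```bash
python3 - <<'E'
from h import *
to(hw(Q,(40-28.4,0,42+73.5-14)))
s=arm.read_camera('scene');w=arm.read_camera('wrist')
b=cv2.resize(s[90:300,80:280],(500,525)); w=w[0:270]; w=cv2.resize(w,(300,145))
o=np.zeros((525,800,3),np.uint8);o[:,:500]=b;o[:145,500:]=w
cv2.imwrite('pics/e6.png',o)
E
```

```text
t 12.58 pos [617.2 120.7 102.4] d [1.6 0.4 0.9] rot [-0.     0.001  0.   ] F [-3.   5.5  1.3] w 0.185 ff 20.0 J [0.09 0.62 1.66 0.   0.86 1.64]
```

View pics/e6.png

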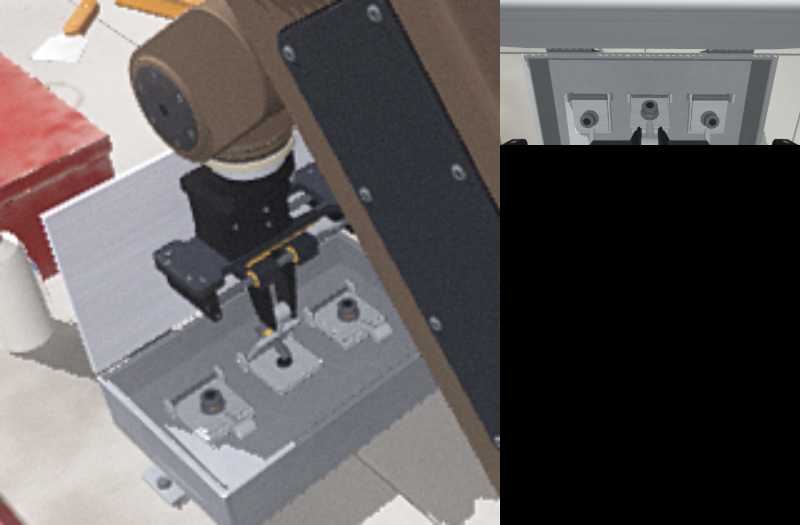

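The middle cap is held open at about 1.05 rad. The lid is still upright, with its corner unchanged at (42,213) in the crop. Handing in.

```bash
python3 -c "
from bench import arm
print(arm.close_job())"
```

```text
the job is handed in; nothing more can be done
None
```

The lid stands upright (about 1.55 rad), the middle bolt (b) was the loose one (it sank about 5 mm at 2 N, so I did not tap a or c), and I handed in with its cap held open at about 1.05 rad; the things on the bench were not touched.

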